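# Clamp the V-block and hold the lens barrel down in it

### The arm

A 6-joint arm with a two-finger parallel gripper is mounted at the origin on the work surface. World frame = base frame: x ahead of the robot, y to its left, z up, the work surface at z = 0. Lengths are in mm, angles in degrees, forces in N, time in s.
With the tool pointing down it reaches from about 325 to 900 mm from the base axis. Payload 3.5 kg.
Tool frame: the origin (TCP) lies between the finger pads; the fingertips stand 8 mm ahead of it and the grasp point (between the pads) lies 11 mm behind it; z points along the fingers, y is the line along which they close (so a half turn about z gives the same grasp; the last joint's range is limited). The gripper opens to 85 mm and grips with 20 to 120 N. Pads are 22 mm wide; open, the fingers measure 114 mm over their backs; the gripper's body (76 mm by 85 mm) begins 54 mm behind the grasp point. The pads swing forward as they close: fully open they stand 13 mm farther back than shut.
Start: joints at [-5.924, 15.837, -1.513, 72.651, 0, 84.076], TCP at [624.997, -0.01, 239.313] pointing down, gripper open.
Joint ranges: [-178.77, 178.77], [-48.84, 107.48], [-61.69, 71.31], [-111.58, 123.2], [-90, 87.43], [-180, 180]. Speed limits (degrees/s): [147.25, 147.25, 180, 180, 180, 180].

### API

Orientations are given as a 3x3 rotation matrix whose columns are the frame's x, y, z axes.
In Python, from cell import * gives the robot as it stands.
- The arm moves only by the tool move_arm, never from a script. Its argument "increments" is a list that holds one entry, the list of rows, each a list of 7 numbers: the closure, from -1 (fully open) to 1 (shut), then the shift along the tool's x, y, z in cm, then the turn, a rotation vector about the tool's x, y, z in rad. A call has 1 to 10 rows; each row is the pose to reach, as a shift and turn from the pose commanded when the call began, along the tool's axes at that moment; what a row does not reach only later rows make up. A row lasts 1/8 s, in which the tool goes at most 62.5 mm and 10.7 degrees, less where a joint would pass 70% of its speed; a pose out of reach is approached as far as the arm can. A call with a gripper value outside its range is refused whole. The fingers move at their own pace and stop on an object; the grip force is fixed at half the most. Time passes only in rows, so rows that repeat a pose let the fingers close. It gives the time, the measured TCP pose, the force, the opening and the grip force at its end, in the units of the state.
- get_state(): the state, without advancing time (a new reading comes with each control period).
- capture(name): name is "scene" or "side" or "wrist"; returns a dict with "img" (480x640x3 uint8, red, green, blue), "mtx" (3x3 intrinsics, pixels), "xyz" and "rotation" of the camera in the world. Camera axes: x right, y up, looking along -z (the intrinsics and any distortion apply to the point x, -y, -z); pixel columns grow to the right and rows downward; lengths in mm; the calibration is good to about 2 mm. The wrist camera is an equidistant fisheye: a pixel r from the principal point sees the ray r / f radians off the axis. A picture is of the moment at which its call begins. There is no depth.
- close_job(): hands the job in; it is judged then, once.
Trained networks look in the newest picture that a camera, given by its name, has taken for a name from the list of things; names that differ only in an ending like _2 or _b are one class to them, and where a whole thing is asked for, a point or a joint stands for the part that bears it (a point fixed in the world has none). Each returns a list of dicts, best first, with "conf" (0 to 1); they miss things now and then, are a little off and sometimes report something else, mostly with a low value. They report only what shows in the picture. A call takes as long as a camera call. They do not tell look-alikes from the thing itself.
- spot_in(name, camera): "extent" ([left, top, right, bottom] in pixels, round what is visible of it).
- outline_of(name, camera): "mask" (480x640 bool, what is visible of it) and "extent" ([left, top, right, bottom] in pixels, round what is visible of it).
- landmark_of(name, camera): "at" ([column, row] in pixels: a listed point, or the origin of a listed thing).
The state is a dict: "clock": time; "joint_pos": joint angles; "joint_velocities": joint speeds; "tau": joint torques, N m; "tcp_pos": TCP position; "tcp_rot": TCP orientation; "force": force on the tool from outside, world axes, zero at the start; "moment": the same for the moment, N m; "gripper_width": finger opening in mm; "grip_force": force on a finger pad.
Only numpy, scipy, OpenCV 4.12 (cv2) and the standard library are available. Lean on these libraries where they do the work, as an engineer would, in place of code of your own. Each camera call takes 0.05 s, during which the arm holds its last target. There are 200 camera calls.

### The job

Wind the little vise shut with its crank until the jaw grips the steel V-block firmly, then take the larger of the two lens barrels from the tray and lay it lengthwise in the middle of the V groove. Finish while still holding it there: press it down with about a kilogram's push so that it bears on both flanks of the groove, and do not let go. Take care not to ram the lens, and leave the smaller barrel and the other things on the bench where they are.

Things in the scene. Friction and masses are not known exactly. Their poses are not given: they have to be found in the camera images.
- vise: dark grey cast machine vise fixed to the bench on a round swivel base (120 mm), body 186 x 66 mm; origin under the base's centre, y along the horizontal screw from the crank towards the jaws, z up. Bed 70 mm, jaw tops 100 mm, screw axis 85 mm above the bench. The fixed jaw's face is at y = +30 mm, jaws 60 mm wide; the moving jaw is the one nearer the crank
- screw_end (a point): point on the screw's axis where it leaves its bearing at the crank end, 118 mm from the vise's origin along -y and 85 mm above the bench; axes as the vise's
- crank (a joint): angle a of the vise's steel crank (rad): 0 with the arm straight up, growing clockwise seen from the crank's end, which closes the jaw 8 mm a turn. The knob is at 42 mm x sin(a) along the vise's x, 42 mm x cos(a) above the screw. About 5 N at the knob turns it; it stays where left. The jaw meets the block at about 9.42; the crank comes to a dead stop at 9.65, the block then firmly gripped
- knob (a point): middle of the crank's black revolving knob, a horizontal cylinder 22 mm across and 56 mm long, parallel to the screw, 47 mm beyond screw_end along the vise's -y and 42 mm off the screw's axis; the knob spins freely on its pin, so a grip need not turn with the crank. Its inner end is 19 mm from the screw_end plane; the crank arm lies between
- jaw: the vise's moving jaw, 60 mm wide, 30 mm high and 30 mm thick; origin at the bottom edge of the middle of its gripping face; it slides along the vise's y
- vblock: ground steel V-block, loose on the vise bed between the jaws, 50 mm long (x, along the groove), 50 mm wide (y, across the jaws) and 45 mm high, 0.65 kg; origin at the centre of its underside, z up. The open 90 degree groove in its top is 44.8 mm wide at the top and 22.4 mm deep. It can shift and straighten a little as the jaw closes
- groove (a point): point fixed to the V-block, on the line where the axis of the larger barrel lies when it is seated: half-way along the groove, 62.2 mm above the block's underside and 17.2 mm above its top; x along the groove, z up
- barrel_mid (a point): centre of the larger lens barrel, a horizontal aluminium cylinder 56 mm in diameter and 66 mm long with black rings and glass ends, about 0.24 kg; its x is the cylinder's axis. It lies crosswise in one of the tray's two cradles, axis 44 mm above the bench; the cradle's rails reach 25 mm above the bench and lie below and inside the barrel's sides
- spare_mid (a point): centre of the smaller lens barrel, 40 mm in diameter and 56 mm long, lying in the other cradle, axis 32 mm above the bench; stays where it is
- tray: flat black lens tray 218 mm (x) by 98 mm (y), rim 14 mm high, fixed to the bench; origin at the centre of its underside; two V cradles across it, 52 mm either side of the middle along x, their troughs along y
- driver: screwdriver lying on the mat, 170 mm long; leave it
- brush: small brush lying on the mat beyond the vise, 160 mm long; leave it
- phone: phone lying on the mat, 145 x 70 x 8 mm; leave it
- loupe: black ring-shaped loupe 38 mm across, 30 mm high, standing on the mat; leave it
- lens_cap: round black lens cap 54 mm across, 8 mm thick; leave it
- solvent: small solvent bottle 52 mm across, 100 mm high; leave it
- tweezers: steel tweezers 120 mm long lying on the mat; leave them
Things that resemble listed ones, but are neither listed nor needed, are in the scene too. What is shaped like the part that bears barrel_mid but blue or red is not meant.

How it is judged (in metres and radians):
On the way, in this order (a step that is already met when the one before it is completed fails the run):
1. the vise's jaw grips the V-block against the fixed jaw with more than 8 N (contact force between each of jaw, vise_c6 and vblock above 8 N), for 0.2 s.
2. the larger barrel, held in the fingers, is pressed into the clamped V-block's groove with more than 3 N on each flank (all of step 1 and contact force between each of vblock_c0, vblock_c1 and barrel above 3 N and angle between the x axis of barrel_mid and the x axis of vblock, either way round below 0.05 rad and y of barrel_mid in the frame of groove between -0.002 and 0.002 m and z of barrel_mid in the frame of groove between -0.0025 and 0.002 m and x of barrel_mid in the frame of groove between -0.01 and 0.01 m and contact force between the fingers and barrel above 2 N), for 0.2 s.
At the end, for the whole second after the job is handed in: Block upright, each jaw on it with over 8 N. Larger barrel in the fingers, at rest in the groove: axis within 2 mm and 0.05 rad of its seated line, within 10 mm of the middle; over 3 N on each flank, under 45 N in all; barrel off the vise (all of step 2 and contact force between barrel and vblock below 45 N and contact force between barrel and vise below 0.3 N and angle between vblock's own z axis and vertical below 0.04 rad and linear speed of barrel below 0.02 m/s); the arm keeps its last pose, push and grip.
It fails at once if the lens barrel is rammed into the block (over 60 N) (contact force between barrel and vblock above 60 N).
It fails at once if the smaller barrel is moved by more than 15 mm (distance of spare_mid from where it was at the start of the episode above 0.015 m).
It fails at once if another thing on the bench is moved by more than 30 mm (distance of any of driver, brush, phone, loupe, lens_cap, solvent, tweezers from where it was at the start of the episode above 0.03 m).
It also fails if it takes over 67 s, if anything falls off the work surface, if the arm or the gripper's body presses on something with over 40 N, if the wrist force passes 120 N, or if a joint passes its speed limit or range.

## Working session

There is one attempt and no reset: what is moved stays moved. The work goes in short steps, Python scripts to look and compute and a tool call to move; the robot and the scene stay as the last step left them, time stands still between calls to the robot, and variables do not carry over. Pictures are saved under pics/ and viewed, at most 10 in all, crops included, and the job is handed in when it is done.

Besides the shell and the picture viewer there is one more tool, called after ">>>" as a command line: name --argument value ..., lists and objects as JSON in quotes. move_arm: Moves the arm, as the interface text tells. Its arguments: {"type":"object","properties":{"increments":{"type":"array"}},"required":["increments"]}

```bash
ls; mkdir -p pics
cat > h.py <<'E'
from cell import *
import numpy as np, cv2
def cap(n,save=None):
    c=capture(n)
    if save: cv2.imwrite('pics/'+save,c['img'][:,:,::-1])
    return c
def ray(c,p):
    K=np.array(c['mtx']);x=(p[0]-K[0,2])/K[0,0];y=(p[1]-K[1,2])/K[1,1]
    if c.get('n')=='wrist':
        r=np.hypot(x,y);d=np.array([x/r*np.sin(r),-y/r*np.sin(r),-np.cos(r)]) if r>0 else np.array([0,0,-1.])
    else: d=np.array([x,-y,-1.])
    return np.array(c['rotation'])@(d/np.linalg.norm(d))
def atz(c,p,z):
    d=ray(c,p);o=np.array(c['xyz']);return o+d*(z-o[2])/d[2]
def tri(obs):
    A=np.zeros((3,3));b=np.zeros(3)
    for c,p in obs:
        d=ray(c,p);M=np.eye(3)-np.outer(d,d);A+=M;b+=M@np.array(c['xyz'])
    return np.linalg.solve(A,b)
E
python3 - <<'E'
from h import *
np.set_printoptions(precision=1,suppress=True)
C={}
for n in ['scene','side','wrist']:
    c=cap(n,n+'0.png');c['n']=n;C[n]=c
    print(n,{k:(np.array(v).shape if k=='img' else v) for k,v in c.items()})
Z=dict(vise=0,screw_end=85,knob=None,vblock=70,groove=132.2,barrel_mid=44,spare_mid=32,tray=0,jaw=70)
for k,z in Z.items():
    for n in C:
        for l in landmark_of(k,n)[:3]:
            print(k,n,round(l['conf'],2),np.array(l['at']),atz(C[n],l['at'],z) if z is not None else '')
print(get_state())
E
```

```text
pics
scene {'img': (480, 640, 3), 'mtx': array([[496.4,   0. , 319.1],
       [  0. , 496.4, 240.3],
       [  0. ,   0. ,   1. ]]), 'xyz': array([1142.7, -456.5,  973.2]), 'rotation': array([[ 0.6, -0.6,  0.5],
       [ 0.8,  0.5, -0.4],
       [-0. ,  0.7,  0.8]]), 'n': 'scene'}
side {'img': (480, 640, 3), 'mtx': array([[446.7,   0. , 323. ],
       [  0. , 446.7, 245. ],
       [  0. ,   0. ,   1. ]]), 'xyz': array([512.6, 682.2, 857. ]), 'rotation': array([[-1. ,  0. , -0. ],
       [-0.1, -0.7,  0.7],
       [-0. ,  0.7,  0.7]]), 'n': 'side'}
wrist {'img': (480, 640, 3), 'mtx': array([[371.6,   0. , 314.1],
       [  0. , 371.6, 247.5],
       [  0. ,   0. ,   1. ]]), 'xyz': array([624. ,  72.3, 372.6]), 'rotation': array([[ 1. , -0. ,  0. ],
       [-0. ,  1. ,  0.3],
       [-0. , -0.3,  1. ]]), 'n': 'wrist'}
vise scene 0.86 [301.1 268.4] [522.1  -9.4   0. ]
vise side 0.85 [335.3 266.5] [525.5  -6.2   0. ]
vise wrist 0.74 [216.7 222.7] [520.4 -12.6   0. ]
screw_end scene 0.83 [261.5 272.3] [ 528.5 -124.4   85. ]
screw_end scene 0.55 [171. 347.] [ 568.8 -373.1   85. ]
screw_end
[... 1325 characters left out ...]
.8   0. ]
tray side 0.58 [310.4 173.5] [ 614.7 -357.2    0. ]
tray wrist 0.61 [75.6 57.8] [350.6 186.2   0. ]
jaw scene 0.64 [292.8 254.2] [520.6 -30.5  70. ]
jaw side 0.5 [340.9 234.9] [515.1 -47.9  70. ]
jaw side 0.26 [331.5 374.3] [520.6 308.8  70. ]
{'clock': 1.5, 'joint_pos': array([-5.9, 15.8, -1.5, 72.7,  0. , 84.1]), 'joint_velocities': array([ 0. , -0.1,  0. , -0. , -0. , -0. ]), 'tau': array([  0. , -44.5,  29.6,   0. ,  -0. ,  -0. ]), 'tcp_pos': array([625. ,   0. , 239.3]), 'tcp_rot': array([[-0.,  1., -0.],
       [ 1.,  0.,  0.],
       [ 0., -0., -1.]]), 'force': array([-0.6,  0.3, -0.8]), 'moment': array([-0., -0., -0.]), 'grip_force': 0.0, 'gripper_width': 85.28303889564833}
```

View pics/scene0.png

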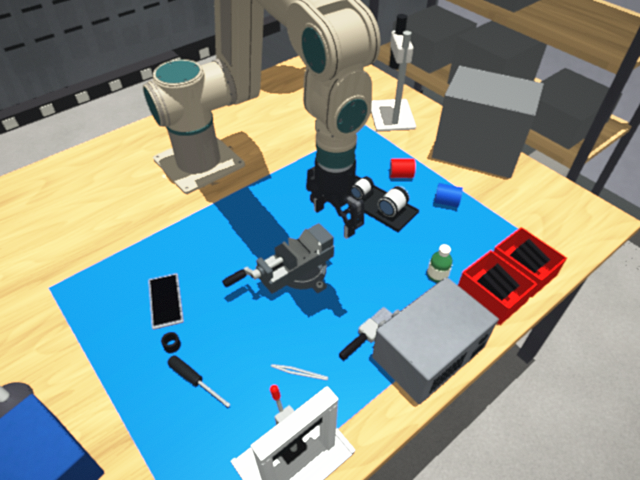

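View pics/side0.png

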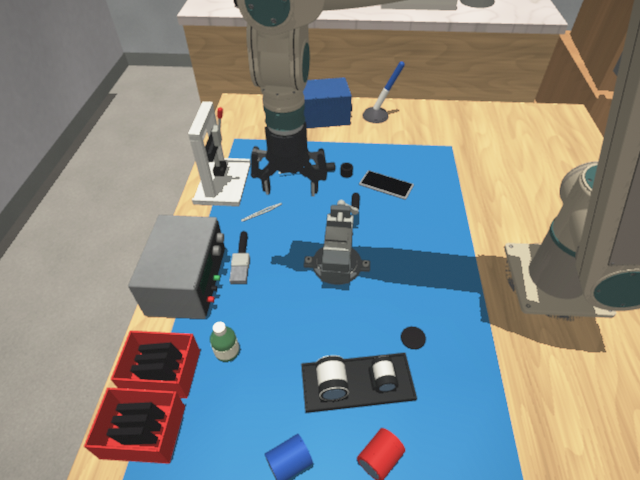

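The scene view shows the vise with its knob at (235,277), and the tray with the large barrel at (393,203) and the small one at (361,187). In the side view the knob is at (355,203) and the barrels are at (333,378) and (384,374).

Run:
```python
from h import *
np.set_printoptions(precision=1,suppress=True)
C={}
for n in ['scene','side','wrist']:
    C[n]=cap(n);C[n]['n']=n
for k in ['vise','screw_end','knob','groove','barrel_mid','spare_mid','tray']:
    L={}
    for n in C:
        l=landmark_of(k,n)
        if k=='barrel_mid': l=[q for q in l if np.linalg.norm(atz(C[n],q['at'],44)[:2]-[519,301])<40]
        if l: L[n]=l[0]['at']; print(k,n,round(l[0]['conf'],2),np.array(L[n]))
    if 'scene' in L and 'side' in L: print('  tri',tri([(C[n],L[n]) for n in ['scene','side']]), tri([(C[n],L[n]) for n in L]))
for n in C:
  for q in spot_in('knob',n)[:3]: print(n,q)
  for q in spot_in('crank',n)[:2]: print('crank',n,q)
for n in ['scene','side']:
  for q in outline_of('knob',n)[:1]:
    ys,xs=np.nonzero(q['mask']); print(n,'centroid',xs.mean(),ys.mean(),len(xs), cv2.minAreaRect(np.c_[xs,ys].astype(np.float32)))
cv2.imwrite('pics/w1.png',C['wrist']['img'][:,:,::-1])
a=cv2.resize(C['side']['img'][170:300,290:400],None,fx=3.5,fy=4)
b=cv2.resize(C['scene']['img'][215:305,215:345],None,fx=3,fy=5)
b=cv2.resize(C['scene']['img'][210:340,210:340],(390,520));a=cv2.resize(C['side']['img'][170:300,290:390],(400,520))
cv2.imwrite('pics/z1.png',np.hstack([a,b])[:,:,::-1])
```

```text
vise scene 0.75 [300.9 268.1]
vise side 0.87 [335.4 265. ]
vise wrist 0.66 [215.7 220.3]
  tri [524.2  -9.9   2.5] [523.1  -9.7   2.7]
screw_end scene 0.87 [261.3 274.4]
screw_end side 0.61 [338.6 207.5]
screw_end wrist 0.92 [207.  365.2]
  tri [ 526.8 -127.7   81.3] [ 525.4 -128.9   83.8]
knob scene 0.65 [203.1 384.4]
knob side 0.42 [353.6 201.3]
  tri [ 517.5 -354.8 -135.3] [ 517.5 -354.8 -135.3]
groove scene 0.73 [301.8 234.7]
groove side 0.84 [336.3 231.1]
groove wrist 0.57 [179.7 260.9]
  tri [526.   -6.1 126.6] [526.4  -8.4 127.6]
barrel_mid scene 0.73 [393.3 199.6]
barrel_mid side 0.93 [330.7 376.1]
  tri [523.3 302.7  47.7] [523.3 302.7  47.7]
spare_mid scene 0.52 [362.1 186. ]
spare_mid side 0.69 [383.4 372.7]
  tri [421.  284.1  35.6] [421.  284.1  35.6]
tray scene 0.91 [376.3 201.5]
tray side 0.91 [355.  384.3]
  tri [472.6 296.    5.4] [472.6 296.    5.4]
scene {'extent': [221.1, 265.7, 246.6, 290.2], 'conf': 0.75}
scene {'extent': [158.1, 329.9, 183.0, 350.7], 'conf': 0.29}
crank scene {'extent': [225.0, 258.6, 280.8, 286.8], 'conf': 0.91}
side {'extent': [318.3, 353.6, 348.7, 402.3], 'conf': 0.55}
side {'extent': [349.8, 195.4, 359.6, 211.1], 'conf': 0.49}
crank side {'extent': [336.9, 195.8, 355.1, 222.4], 'conf': 0.64}
crank side {'extent': [302.0, 192.0, 371.4, 287.0], 'conf': 0.59}
wrist {'extent': [124.3, 424.3, 154.3, 439.5], 'conf': 0.16}
crank wrist {'extent': [201.9, 369.8, 220.0, 382.0], 'conf': 0.65}
scene centroid 234.96279069767442 277.846511627907 215 ((234.50003051757812, 278.0000305175781), (9.391485214233398, 25.043960571289062), 63.43495178222656)
side centroid 354.9491525423729 201.25423728813558 59 ((354.5, 201.0), (12.0, 5.0), 90.0)
```

View pics/z1.png

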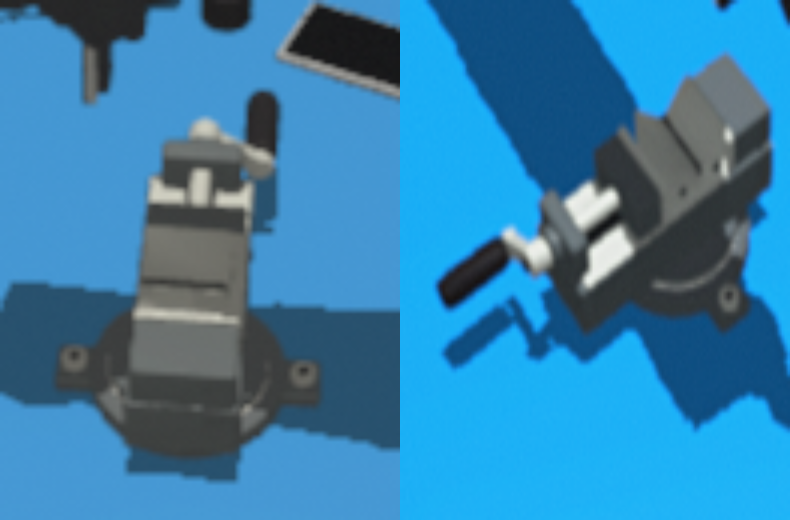

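View pics/w1.png

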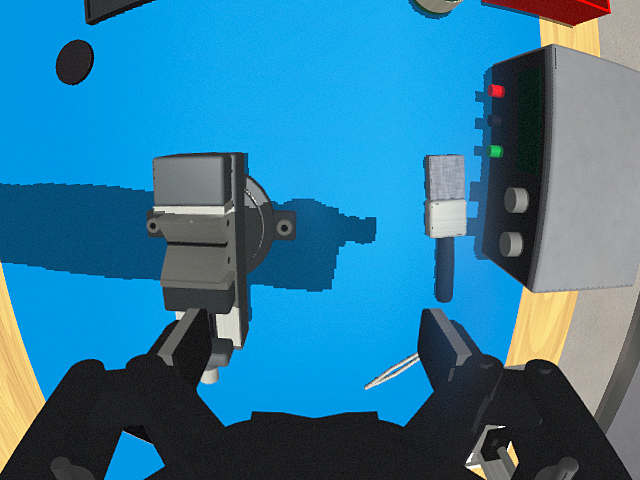

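The crops show the vise nearly square to the world axes. The crank points towards -x, with the knob middle at about side (355,201) and scene (235,278).

Run:
```python
from h import *
np.set_printoptions(precision=1,suppress=True)
a=cap('scene');b=cap('side')
k=tri([(a,(234.8,277.7)),(b,(355.2,201.3))]);print(k)
for z in(85,90,95,100,105): print(z,atz(a,(234.8,277.7),z),atz(b,(355.2,201.3),z))
# knob ends
print('outer',tri([(a,(210+445/1*0+ (443-400)/3,210+297/4)),(b,(355.6,170+95/4))]),'inner',tri([(a,(210+(503-400)/3,210+250/4)),(b,(355.4,170+152/4))]))
```

```text
[ 484.3 -173.1   63. ]
85 [ 503.2 -179.3   85. ] [ 482.9 -151.7   85. ]
90 [ 506.8 -180.9   90. ] [ 483.1 -146.3   90. ]
95 [ 510.4 -182.4   95. ] [ 483.3 -140.9   95. ]
100 [ 514. -184.  100.] [ 483.5 -135.5  100. ]
105 [ 517.6 -185.6  105. ] [ 483.7 -130.1  105. ]
outer [ 484.1 -201.8   62.9] inner [ 484.2 -147.9   62.5]
```

>>> move_arm --increments '[[[-1,-4,-3,2,0,0,0],[-1,-8,-6,4,0,0,0],[-1,-12,-9,6,0,0,0],[-1,-16,-12,8,0,0,0],[-1,-18.4,-14.1,9.9,0,0,0],[-1,-18.4,-14.1,9.9,0,0,0],[-1,-18.4,-14.1,9.9,0,0,0]]]'

```text
clock: 4.08
tcp_pos: [484.7, -184.1, 140.9]
tcp_rot: [[0.0, 1.0, 0.001], [1.0, -0.0, -0.0], [-0.0, 0.001, -1.0]]
force: [-0.1, 0.1, -0.5]
gripper_width: 85.1
grip_force: 0.0
```

Run:
```python
from h import *
np.set_printoptions(precision=1,suppress=True)
c=cap('wrist','w2.png');c['n']='wrist'
print(get_state()['tcp_pos'],c['xyz'])
for k,z in [('vise',0),('screw_end',85),('groove',132.2),('knob',63),('vblock',70),('jaw',70)]:
    for l in landmark_of(k,'wrist')[:2]: print(k,l,atz(c,l['at'],z))
for q in outline_of('knob','wrist')[:2]:
    ys,xs=np.nonzero(q['mask']);print(q['conf'],q['extent'],xs.mean(),ys.mean())
```

```text
[ 485.2 -183.9  141.2] [ 484.  -111.7  275.2]
vise {'at': [365.0, 12.9], 'conf': 0.75} [521.7 -13.7   0. ]
screw_end {'at': [385.1, 175.6], 'conf': 0.88} [ 520.8 -130.2   85. ]
knob {'at': [317.7, 250.8], 'conf': 0.88} [ 486.2 -177.7   63. ]
jaw {'at': [385.8, 10.4], 'conf': 0.61} [523.9 -36.2  70. ]
0.63 [295.0, 201.3, 336.6, 300.8] 314.27422196124485 247.20698766881972
```

View pics/w2.png

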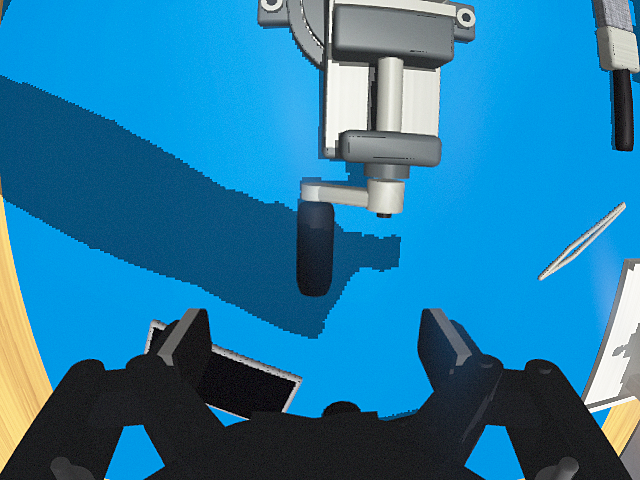

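The wrist view shows the knob's middle at (315,248) between the open fingers, with the screw axis near column 386. That puts the crank axis at about x=521 and the knob at about (485,-176,63).

>>> move_arm --increments '[[[-1,-0.4,0.1,4,0,0,0],[-1,-0.4,0.1,8,0,0,0],[-1,-0.4,0.1,8.7,0,0,0],[-1,-0.4,0.1,8.7,0,0,0],[1,-0.4,0.1,8.7,0,0,0],[1,-0.4,0.1,8.7,0,0,0],[1,-0.4,0.1,8.7,0,0,0],[1,-0.4,0.1,8.7,0,0,0],[1,-0.4,0.1,8.7,0,0,0],[1,-0.4,0.1,8.7,0,0,0]]]'

```text
clock: 5.72
tcp_pos: [485.2, -188.3, 53.7]
tcp_rot: [[0.0, 1.0, 0.0], [1.0, -0.0, -0.001], [-0.001, 0.0, -1.0]]
force: [-1.6, -0.8, 4.8]
gripper_width: 20.4
grip_force: 58.4
```

```bash
cat > c.py <<'E'
import numpy as np,sys
a0,s,n,r=[float(v) for v in sys.argv[1:5]]
print([[1,0,round(r/10*(np.sin(a0+s*i)-np.sin(a0)),2),round(-r/10*(np.cos(a0+s*i)-np.cos(a0)),2),0,0,0] for i in range(1,int(n)+1)])
E
python3 c.py -2.11 0.25 6 42
```

```text
[[1, 0, np.float64(-0.42), np.float64(-0.96), 0, 0, 0], [1, 0, np.float64(-0.59), np.float64(-1.99), 0, 0, 0], [1, 0, np.float64(-0.5), np.float64(-3.04), 0, 0, 0], [1, 0, np.float64(-0.16), np.float64(-4.02), 0, 0, 0], [1, 0, np.float64(0.42), np.float64(-4.9), 0, 0, 0], [1, 0, np.float64(1.2), np.float64(-5.6), 0, 0, 0]]
```

>>> move_arm --increments '[[[1,0,-0.42,-0.96,0,0,0],[1,0,-0.59,-1.99,0,0,0],[1,0,-0.5,-3.04,0,0,0],[1,0,-0.16,-4.02,0,0,0],[1,0,0.42,-4.9,0,0,0],[1,0,1.2,-5.6,0,0,0]]]'

```text
clock: 6.48
tcp_pos: [494.5, -188.4, 109.3]
tcp_rot: [[0.001, 1.0, -0.006], [1.0, -0.001, -0.002], [-0.002, -0.006, -1.0]]
force: [-5.4, -5.4, -6.2]
gripper_width: 20.7
grip_force: 59.1
```

```bash
python3 c.py -0.61 0.25 10 42 | sed 's/np.float64//g'; python3 -c "
from cell import *
s=get_state();print(s['tcp_pos'],s['force'],s['moment'],s['gripper_width'])"
```

```text
[[1, 0, (0.93), (-0.49), 0, 0, 0], [1, 0, (1.94), (-0.73), 0, 0, 0], [1, 0, (2.99), (-0.72), 0, 0, 0], [1, 0, (4.0), (-0.44), 0, 0, 0], [1, 0, (4.91), (0.07), 0, 0, 0], [1, 0, (5.67), (0.8), 0, 0, 0], [1, 0, (6.22), (1.69), 0, 0, 0], [1, 0, (6.54), (2.69), 0, 0, 0], [1, 0, (6.6), (3.73), 0, 0, 0], [1, 0, (6.39), (4.76), 0, 0, 0]]
[ 494.45740909 -188.43461837  109.32736155] [-5.40313356 -5.42445057 -6.19678715] [-1.25702646  0.92286649 -0.2040268 ] 20.657205860812624
```

>>> move_arm --increments '[[[1,0,0.93,-0.49,0,0,0],[1,0,1.94,-0.73,0,0,0],[1,0,2.99,-0.72,0,0,0],[1,0,4.0,-0.44,0,0,0],[1,0,4.91,0.07,0,0,0],[1,0,5.67,0.8,0,0,0],[1,0,6.22,1.69,0,0,0],[1,0,6.54,2.69,0,0,0],[1,0,6.6,3.73,0,0,0],[1,0,6.39,4.76,0,0,0]]]'

```text
clock: 7.72
tcp_pos: [561.2, -190.2, 64.1]
tcp_rot: [[0.001, 1.0, -0.001], [1.0, -0.001, -0.005], [-0.005, -0.001, -1.0]]
force: [-7.2, -5.3, 8.6]
gripper_width: 19.9
grip_force: 60.2
```

```bash
python3 c.py 1.89 0.25 10 42 | sed 's/np.float64//g'; python3 c.py 4.39 0.25 8 42 | sed 's/np.float64//g'
```

```text
[[1, 0, (-0.45), (0.95), 0, 0, 0], [1, 0, (-1.12), (1.75), 0, 0, 0], [1, 0, (-1.97), (2.36), 0, 0, 0], [1, 0, (-2.94), (2.75), 0, 0, 0], [1, 0, (-3.98), (2.88), 0, 0, 0], [1, 0, (-5.02), (2.75), 0, 0, 0], [1, 0, (-6.0), (2.37), 0, 0, 0], [1, 0, (-6.85), (1.76), 0, 0, 0], [1, 0, (-7.52), (0.96), 0, 0, 0], [1, 0, (-7.97), (0.01), 0, 0, 0]]
[[1, 0, (-0.21), (-1.03), 0, 0, 0], [1, 0, (-0.15), (-2.07), 0, 0, 0], [1, 0, (0.16), (-3.07), 0, 0, 0], [1, 0, (0.71), (-3.96), 0, 0, 0], [1, 0, (1.46), (-4.69), 0, 0, 0], [1, 0, (2.37), (-5.21), 0, 0, 0], [1, 0, (3.38), (-5.49), 0, 0, 0], [1, 0, (4.43), (-5.51), 0, 0, 0]]
```

>>> move_arm --increments '[[[1,0,-0.45,0.95,0,0,0],[1,0,-1.12,1.75,0,0,0],[1,0,-1.97,2.36,0,0,0],[1,0,-2.94,2.75,0,0,0],[1,0,-3.98,2.88,0,0,0],[1,0,-5.02,2.75,0,0,0],[1,0,-6.0,2.37,0,0,0],[1,0,-6.85,1.76,0,0,0],[1,0,-7.52,0.96,0,0,0],[1,0,-7.97,0.01,0,0,0]]]'

```text
clock: 8.98
tcp_pos: [488.7, -189.2, 66.3]
tcp_rot: [[-0.003, 1.0, 0.013], [1.0, 0.003, -0.002], [-0.002, 0.013, -1.0]]
force: [-1.7, 0.1, 0.1]
gripper_width: -0.3
grip_force: 0.0
```

Run:
```python
from h import *
np.set_printoptions(precision=1,suppress=True)
c=cap('wrist','w3.png');c['n']='wrist';s=get_state();print(s['tcp_pos'],s['force'])
cap('scene','s3.png')
```

```text
[ 484.6 -188.4   65.5] [-1.7  0.4 -0. ]
```

View pics/w3.png

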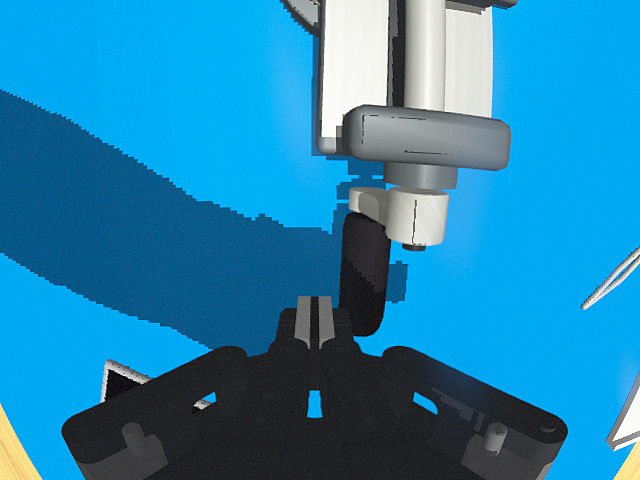

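The wrist view shows the fingers slipped off and shut. The knob is at about (364,275), just past the bottom, because my grip was too high on it.

Run:
```python
from h import *
np.set_printoptions(precision=1,suppress=True)
c=cap('wrist');c['n']='wrist';print(get_state()['tcp_pos'])
for q in outline_of('knob','wrist')[:1]:
    ys,xs=np.nonzero(q['mask']);print(q['conf'],q['extent'],xs.mean(),ys.mean())
l=landmark_of('screw_end','wrist')[0];sx=atz(c,l['at'],85);print(l,sx)
print('hub',atz(c,(415,240),85),atz(c,(424,140),93), 'screw', atz(c,(424,60),90))
for cx in (sx[0],521):
  for z in np.arange(42,60,2):
    p=atz(c,(365,270),z);print(cx.__round__(1),z,p,np.hypot(p[0]-cx,z-85))
```

```text
[ 481.3 -187.5   62.6]
0.95 [352.1, 218.4, 407.5, 348.0] 377.13439799031045 278.7755248519648
{'at': [438.4, 188.8], 'conf': 0.83} [ 521.3 -130.1   85. ]
hub [ 514.5 -147.1   85. ] [ 513.3 -115.    93. ] screw [514.  -90.6  90. ]
521.3 42 [ 504.8 -173.2   42. ] 46.037909815361104
521.3 44 [ 504.5 -172.5   44. ] 44.28739640390233
521.3 46 [ 504.2 -171.7   46. ] 42.56095855479153
521.3 48 [ 503.9 -171.    48. ] 40.86164801823623
521.3 50 [ 503.6 -170.2   50. ] 39.19299347111696
521.3 52 [ 503.3 -169.5   52. ] 37.5590810388786
521.3 54 [ 503.  -168.8   54. ] 35.9646461478537
521.3 56 [ 502.7 -168.    56. ] 34.41517614937993
521.3 58 [ 502.5 -167.3   58. ] 32.917021418144934
521 42 [ 504.8 -173.2   42. ] 45.938678885061414
521 44 [ 504.5 -172.5   44. ] 44.1823480110202
521 46 [ 504.2 -171.7   46. ] 42.44967498846437
521 48 [ 503.9 -171.    48. ] 40.743678163401725
521 50 [ 503.6 -170.2   50. ] 39.067852343540736
521 52 [ 503.3 -169.5   52. ] 37.42625062690344
521 54 [ 503.  -168.8   54. ] 35.823578241657025
521 56 [ 502.7 -168.    56. ] 34.265298085405576
521 58 [ 502.5 -167.3   58. ] 32.75774596220742
```

>>> move_arm --increments '[[[-1,0,0,-2.5,0,0,0],[-1,0,1,-3,0,0.13,0],[-1,1,2.9,-3,0,0.26,0],[-1,1,2.9,-2.5,0,0.26,0],[-1,1,2.9,-2,0,0.26,0],[-1,1,2.9,-2,0,0.26,0]]]'

```text
clock: 9.98
tcp_pos: [508.3, -176.6, 80.5]
tcp_rot: [[0.0, 1.0, -0.003], [0.966, 0.001, 0.258], [0.258, -0.003, -0.966]]
force: [0.4, 0.4, -0.2]
gripper_width: 85.2
grip_force: 0.0
```

```bash
cat > t.py <<'E'
from h import *
np.set_printoptions(precision=3,suppress=True)
# world target -> tool-frame increments
def inc(targets,grip,R=None,p=None):
    s=get_state();R=np.array(s['tcp_rot']) if R is None else R;p=np.array(s['tcp_pos']) if p is None else p
    for t in targets: print([grip]+[round(float(v),2) for v in R.T@(np.array(t)-p)/10]+[0,0,0])
E
python3 - <<'E'
from t import *
c=cap('wrist');c['n']='wrist';s=get_state();print(s['tcp_pos'],s['tcp_rot'],s['gripper_width'])
for q in outline_of('knob','wrist')[:1]:
    print(q['conf'],q['extent']);ys,xs=np.nonzero(q['mask'])
    print([atz(c,((xs[ys==r].min()+xs[ys==r].max())/2,r),44.5) for r in range(ys.min()+10,ys.max(),20)])
print(atz(c,landmark_of('screw_end','wrist')[0]['at'],85))
E
```

```text
[ 508.81  -176.824   81.027] [[-0.     1.    -0.002]
 [ 0.966  0.001  0.258]
 [ 0.258 -0.002 -0.966]] 85.5356593685674
0.89 [300.1, 252.1, 346.1, 366.1]
[array([ 510.154, -153.607,   44.5  ]), array([ 510.918, -163.638,   44.5  ]), array([ 510.691, -173.799,   44.5  ]), array([ 510.721, -184.153,   44.5  ]), array([ 510.246, -194.767,   44.5  ]), array([ 510.284, -205.716,   44.5  ])]
[ 520.849 -129.598   85.   ]
```

>>> move_arm --increments '[[[-1,-0.7,0.17,2.4,0,0,0],[-1,-1.3,0.17,4.78,0,0,0],[-1,-1.3,0.17,4.78,0,0,0],[-1,-1.3,0.17,4.78,0,0,0],[1,-1.3,0.17,4.78,0,0,0],[1,-1.3,0.17,4.78,0,0,0],[1,-1.3,0.17,4.78,0,0,0],[1,-1.3,0.17,4.78,0,0,0],[1,-1.3,0.17,4.78,0,0,0]]]'

```text
clock: 11.25
tcp_pos: [512.0, -178.5, 32.4]
tcp_rot: [[0.001, 1.0, 0.0], [0.966, -0.001, 0.257], [0.257, 0.0, -0.966]]
force: [0.0, -0.8, 2.5]
gripper_width: 20.5
grip_force: 58.4
```

```bash
cat > c.py <<'E'
import numpy as np,sys
a0,s,n,r,th=[float(v) for v in sys.argv[1:6]]
for i in range(1,int(n)+1):
    dx=r/10*(np.sin(a0+s*i)-np.sin(a0));dz=r/10*(np.cos(a0+s*i)-np.cos(a0))
    print([1]+[round(float(v),2) for v in(np.sin(th)*dz,dx,-np.cos(th)*dz)]+[0,0,0],end=',')
print()
E
for a in 3.394 5.494 7.594; do python3 c.py $a 0.21 10 42 0.26; done
```

```text
[1, 0.08, -0.82, -0.3, 0, 0, 0],[1, 0.2, -1.57, -0.75, 0, 0, 0],[1, 0.36, -2.19, -1.35, 0, 0, 0],[1, 0.55, -2.68, -2.06, 0, 0, 0],[1, 0.76, -3.0, -2.85, 0, 0, 0],[1, 0.98, -3.14, -3.69, 0, 0, 0],[1, 1.21, -3.1, -4.54, 0, 0, 0],[1, 1.43, -2.88, -5.37, 0, 0, 0],[1, 1.63, -2.48, -6.13, 0, 0, 0],[1, 1.81, -1.93, -6.79, 0, 0, 0],
[1, 0.14, 0.68, -0.54, 0, 0, 0],[1, 0.25, 1.47, -0.93, 0, 0, 0],[1, 0.31, 2.32, -1.15, 0, 0, 0],[1, 0.32, 3.19, -1.19, 0, 0, 0],[1, 0.28, 4.06, -1.06, 0, 0, 0],[1, 0.2, 4.89, -0.76, 0, 0, 0],[1, 0.08, 5.62, -0.29, 0, 0, 0],[1, -0.08, 6.25, 0.31, 0, 0, 0],[1, -0.27, 6.73, 1.02, 0, 0, 0],[1, -0.48, 7.04, 1.82, 0, 0, 0],
[1, -0.22, 0.14, 0.84, 0, 0, 0],[1, -0.45, 0.09, 1.69, 0, 0, 0],[1, -0.67, -0.14, 2.51, 0, 0, 0],[1, -0.87, -0.55, 3.27, 0, 0, 0],[1, -1.04, -1.1, 3.93, 0, 0, 0],[1, -1.19, -1.79, 4.46, 0, 0, 0],[1, -1.29, -2.58, 4.84, 0, 0, 0],[1, -1.35, -3.43, 5.06, 0, 0, 0],[1, -1.36, -4.31, 5.1, 0, 0, 0],[1, -1.32, -5.18, 4.96, 0, 0, 0],
```

>>> move_arm --increments '[[[1,0.08,-0.82,-0.3,0,0,0],[1,0.2,-1.57,-0.75,0,0,0],[1,0.36,-2.19,-1.35,0,0,0],[1,0.55,-2.68,-2.06,0,0,0],[1,0.76,-3.0,-2.85,0,0,0],[1,0.98,-3.14,-3.69,0,0,0],[1,1.21,-3.1,-4.54,0,0,0],[1,1.43,-2.88,-5.37,0,0,0],[1,1.63,-2.48,-6.13,0,0,0],[1,1.81,-1.93,-6.79,0,0,0]]]'

```text
clock: 12.5
tcp_pos: [492.8, -178.4, 102.8]
tcp_rot: [[0.0, 1.0, 0.0], [0.966, -0.0, 0.257], [0.257, -0.0, -0.966]]
force: [0.1, 0.1, -0.2]
gripper_width: 0.0
grip_force: 0.0
```

>>> move_arm --increments '[[[1,0.14,0.68,-0.54,0,0,0],[1,0.25,1.47,-0.93,0,0,0],[1,0.31,2.32,-1.15,0,0,0],[1,0.32,3.19,-1.19,0,0,0],[1,0.28,4.06,-1.06,0,0,0],[1,0.2,4.89,-0.76,0,0,0],[1,0.08,5.62,-0.29,0,0,0],[1,-0.08,6.25,0.31,0,0,0],[1,-0.27,6.73,1.02,0,0,0],[1,-0.48,7.04,1.82,0,0,0]]]'

```text
clock: 13.75
tcp_pos: [563.1, -178.2, 82.9]
tcp_rot: [[0.0, 1.0, -0.0], [0.966, 0.0, 0.257], [0.257, -0.0, -0.966]]
force: [-0.5, -0.3, 0.5]
gripper_width: 0.2
grip_force: 0.0
```

The grip slipped both times at the same angle, a ≈ 3.39. That equals 9.65 − 2π, so the crank must already be at its dead stop. It started at 4.17, not −2.11. I'll rise and check the vise.

>>> move_arm --increments '[[[1,1.5,0,-5.8,0,0,0],[-1,5,-1.5,-9,0,-0.1,0],[-1,10,-3,-11,0,-0.2,0],[-1,15.7,-4.2,-13.1,0,-0.26,0],[-1,15.7,-4.2,-13.1,0,-0.26,0],[-1,15.7,-4.2,-13.1,0,-0.26,0]]]'

```text
clock: 14.5
tcp_pos: [520.9, -60.1, 250.1]
tcp_rot: [[-0.001, 1.0, -0.0], [1.0, 0.001, -0.0], [-0.0, -0.0, -1.0]]
force: [-0.5, -0.3, 0.5]
gripper_width: 85.2
grip_force: 0.0
```

Run:
```python
from t import *
c=cap('wrist','w4.png');c['n']='wrist';s=get_state();print(s['tcp_pos'],s['tcp_rot'])
for k,z in [('vise',0),('screw_end',85),('groove',132.2),('knob',44.5),('vblock',70),('jaw',70),('barrel_mid',44)]:
    for l in landmark_of(k,'wrist')[:2]: print(k,l,atz(c,l['at'],z))
```

```text
[520.682 -60.699 249.32 ] [[ 0.001  1.    -0.002]
 [ 1.    -0.001  0.   ]
 [ 0.    -0.002 -1.   ]]
vise {'at': [220.4, 399.6], 'conf': 0.55} [ 393.242 -318.784    0.   ]
groove {'at': [325.0, 172.0], 'conf': 0.67} [527.428 -10.42  132.2  ]
groove {'at': [304.4, 326.4], 'conf': 0.33} [ 512.638 -127.256  132.2  ]
knob {'at': [303.0, 324.4], 'conf': 0.76} [ 508.558 -173.382   44.5  ]
knob {'at': [320.3, 190.6], 'conf': 0.4} [525.686 -35.556  44.5  ]
vblock {'at': [326.0, 161.5], 'conf': 0.96} [529.991  -7.066  70.   ]
jaw {'at': [318.7, 189.4], 'conf': 0.83} [523.915 -30.939  70.   ]
jaw {'at': [305.8, 327.2], 'conf': 0.62} [ 512.091 -162.532   70.   ]
```

View pics/w4.png

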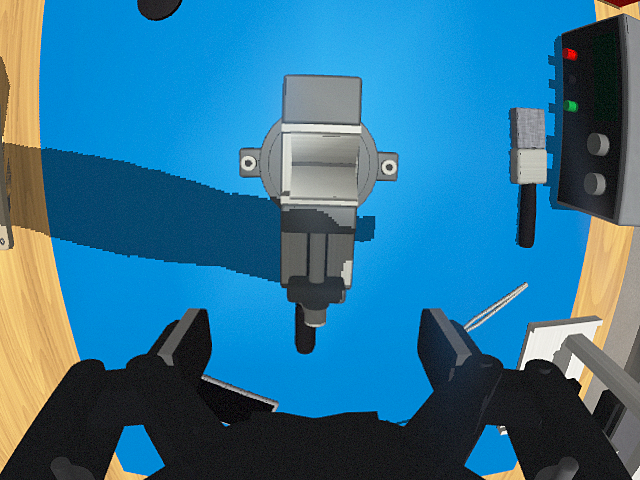

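The wrist view shows the jaw now against the block with no gap. The knob is still at (304,335), just past bottom. The block's bright top lands are near rows 128 and 200, and I'll fit those.

Run:
```python
from t import *
c=cap('wrist','w5.png');c['n']='wrist';g=cv2.cvtColor(c['img'],cv2.COLOR_RGB2GRAY).astype(int)
for col in (300,325,350): print(col,g[112:146,col].tolist(),g[186:214,col].tolist())
for r in (150,165,180): print(r,g[r,272:300].tolist(),g[r,346:372].tolist())
im=cv2.resize(c['img'][110:220,270:380],(600,600),interpolation=cv2.INTER_NEAREST);cv2.imwrite('pics/z5.png',im[:,:,::-1])
```

```text
300 [146, 147, 147, 150, 143, 146, 145, 138, 122, 99, 93, 220, 229, 223, 222, 222, 226, 213, 153, 120, 167, 204, 214, 207, 200, 198, 198, 199, 188, 190, 187, 182, 188, 181] [185, 180, 190, 191, 186, 192, 190, 192, 199, 194, 160, 115, 143, 189, 206, 204, 214, 113, 100, 111, 137, 124, 55, 67, 73, 68, 66, 67]
325 [150, 145, 144, 144, 151, 147, 143, 148, 127, 99, 52, 127, 235, 236, 231, 230, 232, 237, 208, 132, 108, 166, 158, 116, 193, 175, 175, 179, 173, 167, 167, 160, 162, 162] [168, 170, 170, 170, 174, 177, 177, 179, 184, 190, 163, 128, 105, 164, 218, 211, 214, 176, 107, 101, 123, 138, 140, 137, 138, 136, 142, 97]
350 [147, 148, 146, 151, 148, 148, 152, 150, 151, 132, 102, 52, 176, 245, 232, 229, 230, 232, 237, 235, 79, 115, 136, 177, 165, 157, 146, 148, 149, 143, 141, 148, 141, 137] [154, 154, 154, 157, 156, 158, 161, 164, 169, 171, 169, 154, 112, 121, 192, 224, 220, 227, 140, 80, 102, 128, 146, 144, 144, 141, 136, 142]
150 [146, 141, 142, 146, 145, 142, 142, 150, 136, 97, 122, 231, 222, 209, 211, 214, 217, 219, 220, 211, 171, 171, 175, 170, 169, 170, 167, 168] [134, 127, 131, 128, 133, 128, 131, 127, 129, 127, 124, 123, 97, 100, 154, 145, 148, 145, 148, 149, 146, 129, 127, 145, 147, 146]
165 [138, 139, 135, 137, 138, 138, 140, 144, 121, 95, 155, 229, 219, 206, 215, 215, 218, 218, 221, 209, 134, 153, 155, 157, 154, 152, 156, 156] [85, 85, 88, 88, 84, 83, 88, 89, 83, 78, 148, 187, 78, 151, 138, 143, 140, 139, 139, 139, 141, 139, 142, 137, 124, 134]
180 [126, 135, 138, 130, 130, 135, 136, 137, 103, 96, 168, 229, 214, 204, 209, 216, 212, 213, 208, 186, 179, 181, 179, 179, 173, 174, 176, 171] [147, 147, 149, 148, 142, 146, 142, 144, 144, 144, 143, 82, 146, 143, 136, 136, 136, 135, 139, 134, 128, 113, 130, 137, 133, 133]
```

View pics/z5.png

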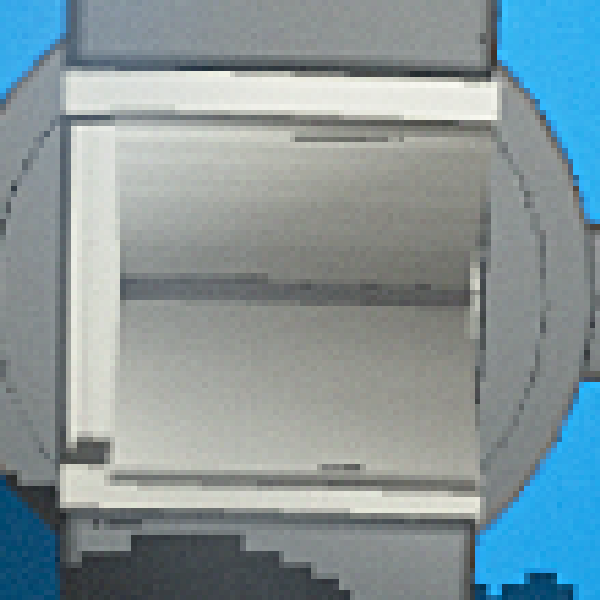

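The crop shows the V bottom running from (120,288) to (470,298), a yaw of about -1.6°. Its top edges are at crop rows ~119 and ~479, and its ends at columns ~117 and ~478.

Run:
```python
from t import *
c=cap('wrist');c['n']='wrist';k=110/600
P=lambda u,v,z:atz(c,(270+u*k-.4,110+v*k-.4),z)
for n,u,v,z in [('far',297,119,115),('near',297,479,115),('bot',297,293,92.6),('L',117,295,95),('R',478,295,95),('Ltop',117,130,112),('Rtop',490,130,112),('Lnear',112,470,115),('Rnear',480,485,115),('b1',120,288,92.6),('b2',470,298,92.6),('farL',62,70,115),('farR',497,78,115),('nearL',62,507,115),('nearR',480,520,115)]: print(n,P(u,v,z))
b=cap('side');a=cap('scene')
for k in ['barrel_mid','spare_mid','tray']:
  L=[]
  for n,cc in (('scene',a),('side',b)):
    l=landmark_of(k,n);l=[q for q in l if 380<atz(cc,q['at'],35)[0]<560 and 240<atz(cc,q['at'],35)[1]<340]
    if l:L.append((cc,l[0]['at']));print(k,n,l[0]['conf'],atz(cc,l[0]['at'],dict(barrel_mid=44,spare_mid=32,tray=0)[k]))
  if len(L)==2:print(tri(L))
```

```text
far [527.151  16.881 115.   ]
near [527.268 -31.314 115.   ]
bot [527.742  -7.744  92.6  ]
L [502.127  -7.773  95.   ]
R [553.492  -7.628  95.   ]
Ltop [503.397  15.582 112.   ]
Rtop [552.899  15.815 112.   ]
Lnear [502.446 -30.017 115.   ]
Rnear [551.964 -32.001 115.   ]
b1 [502.415  -6.924  92.6  ]
b2 [552.613  -8.241  92.6  ]
farL [496.416  23.659 115.   ]
farR [553.412  22.737 115.   ]
nearL [495.606 -35.022 115.   ]
nearR [552.075 -36.806 115.   ]
barrel_mid side 0.72 [521.335 299.21   44.   ]
spare_mid scene 0.8 [422.317 280.47   32.   ]
spare_mid side 0.87 [424.538 282.331  32.   ]
[423.287 281.235  31.37 ]
tray scene 0.78 [465.509 302.135  -0.   ]
tray side 0.9 [466.795 295.232   0.   ]
[467.926 298.024   4.949]
```

>>> move_arm --increments '[[[-1,6,0,1,0,0,0],[-1,12,0,2,0,0,-0.05],[-1,18,0,3,0,0,-0.1],[-1,24,0,4,0,0,-0.15],[-1,30,0,5,0,0,-0.19],[-1,36.1,0,6,0,0,-0.19],[-1,36.1,0,6,0,0,-0.19],[-1,36.1,0,6,0,0,-0.19]]]'

```text
clock: 16.4
tcp_pos: [520.7, 300.7, 190.3]
tcp_rot: [[-0.19, 0.982, -0.0], [0.982, 0.19, -0.001], [-0.001, -0.001, -1.0]]
force: [-0.2, -0.4, 0.5]
gripper_width: 86.0
grip_force: 0.0
```

Run:
```python
from t import *
c=cap('wrist','w6.png');c['n']='wrist';s=get_state();print(s['tcp_pos'],s['tcp_rot'],c['xyz'])
for k,z in [('barrel_mid',44),('spare_mid',32),('tray',0)]:
    for l in landmark_of(k,'wrist')[:3]: print(k,l,atz(c,l['at'],z))
for q in outline_of('barrel_mid','wrist')[:2]:
    ys,xs=np.nonzero(q['mask']);print(q['conf'],q['extent'],xs.mean(),ys.mean(),cv2.minAreaRect(np.c_[xs,ys].astype(np.float32)),atz(c,(xs.mean(),ys.mean()),55))
```

```text
[520.965 300.087 190.579] [[-0.188  0.982 -0.   ]
 [ 0.982  0.188 -0.001]
 [-0.001 -0.    -1.   ]] [506.305 371.809 324.656]
barrel_mid {'at': [431.3, 72.7], 'conf': 0.94} [583.356 442.393  44.   ]
barrel_mid {'at': [232.5, 53.3], 'conf': 0.66} [432.682 426.809  44.   ]
barrel_mid {'at': [314.1, 233.2], 'conf': 0.57} [519.7   299.976  44.   ]
spare_mid {'at': [194.2, 230.9], 'conf': 0.67} [420.734 280.146  32.   ]
spare_mid {'at': [131.3, 302.6], 'conf': 0.2} [362.244 198.219  32.   ]
tray {'at': [256.6, 223.8], 'conf': 0.89} [469.094 287.582   0.   ]
0.92 [381.0, 31.0, 489.3, 114.9] 435.2875858763381 72.50806838153059 ((435.9246826171875, 71.96575927734375), (69.87356567382812, 98.19752502441406), 69.44395446777344) [583.323 440.671  55.   ]
0.89 [279.7, 187.9, 351.6, 286.4] 317.09731689630166 234.18317621464828 ((317.5, 235.0), (100.0, 73.0), 90.0) [521.527 302.47   55.   ]
```

View pics/w6.png

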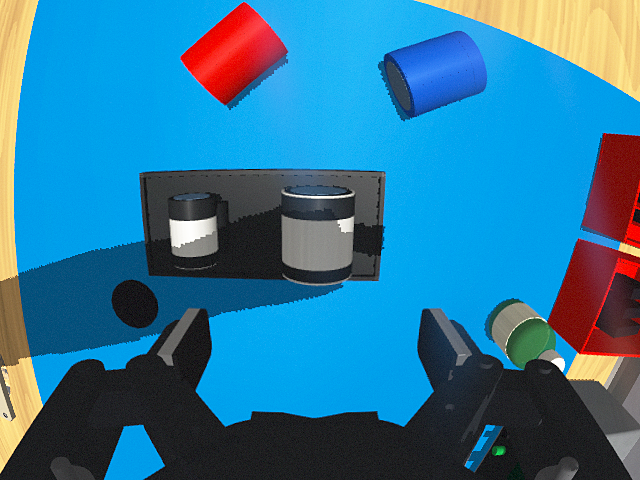

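The wrist view shows the barrel at about (316,235), centred and square between the fingers, and the small barrel clear at (193,230). The red and blue cylinders are elsewhere.

>>> move_arm --increments '[[[-1,0,0.05,5,0,0,0],[-1,0,0.05,9,0,0,0],[-1,0,0.05,12.5,0,0,0],[-1,0,0.05,15,0,0,0],[-1,0,0.05,16,0,0,0],[-1,0,0.05,16,0,0,0],[1,0,0.05,16,0,0,0],[1,0,0.05,16,0,0,0],[1,0,0.05,16,0,0,0],[1,0,0.05,16,0,0,0]]]'

```text
clock: 17.9
tcp_pos: [522.9, 301.5, 32.4]
tcp_rot: [[-0.189, 0.982, 0.003], [0.982, 0.189, 0.001], [0.0, 0.003, -1.0]]
force: [-0.5, -1.5, 6.7]
gripper_width: 54.6
grip_force: 62.7
```

>>> move_arm --increments '[[[1,0,0,0,0,0,0],[1,0,0,-1,0,0,0],[1,0,0,-3,0,0,0],[1,0,0,-6,0,0,0],[1,0,0,-10,0,0,0],[1,0,0,-14,0,0,0],[1,0,0,-18,0,0,0],[1,0,0,-19,0,0,0],[1,0,0,-19,0,0,0],[1,0,0,-19,0,0,0]]]'

```text
clock: 19.15
tcp_pos: [520.0, 300.3, 218.0]
tcp_rot: [[-0.189, 0.982, -0.004], [0.982, 0.189, -0.002], [-0.001, -0.004, -1.0]]
force: [-0.5, -0.0, -2.0]
gripper_width: 54.3
grip_force: 63.8
```

Run:
```python
from t import *
c=cap('wrist','w7.png');c['n']='wrist';s=get_state();print(s['tcp_pos'],s['tcp_rot'],s['gripper_width'],s['force'])
for q in outline_of('barrel_mid','wrist')[:3]:
    ys,xs=np.nonzero(q['mask']);print(q['conf'],q['extent'],xs.mean(),ys.mean())
for l in landmark_of('barrel_mid','wrist')[:3]: print(l,atz(c,l['at'],s['tcp_pos'][2]+14))
```

```text
[519.972 300.281 217.882] [[-0.189  0.982 -0.004]
 [ 0.982  0.189 -0.002]
 [-0.001 -0.005 -1.   ]] 54.360110611466396 [ 0.951 -0.087 -3.286]
0.76 [235.3, 233.6, 396.3, 421.0] 314.05383720930234 322.72077519379843
0.68 [376.6, 36.8, 475.5, 118.4] 427.09125403149307 76.98842724340733
0.59 [193.1, 13.5, 292.6, 106.9] 241.87000798722045 59.39077476038339
{'at': [312.4, 337.8], 'conf': 0.6} [518.359 300.976 231.882]
{'at': [424.0, 74.4], 'conf': 0.56} [536.377 400.322 231.882]
```

Barrel in hand, and its axis is 11.6 mm above the TCP. Next I turn it about 78° and hover over the groove.

>>> move_arm --increments '[[[1,-3,-0.5,0,0,0,-0.15],[1,-7,-1.1,0,0,0,-0.3],[1,-11,-1.8,0,0,0,-0.46],[1,-15,-2.5,0,0,0,-0.62],[1,-19,-3.1,0.5,0,0,-0.78],[1,-23,-3.8,1,0,0,-0.94],[1,-27,-4.5,2,0,0,-1.1],[1,-30,-5,3.5,0,0,-1.25],[1,-30.36,-5.08,4.8,0,0,-1.354],[1,-30.36,-5.08,4.8,0,0,-1.354]]]'

```text
clock: 20.55
tcp_pos: [527.3, -7.1, 170.6]
tcp_rot: [[-1.0, 0.029, -0.004], [0.029, 1.0, 0.001], [0.004, 0.001, -1.0]]
force: [-0.6, 1.3, -2.5]
gripper_width: 54.5
grip_force: 63.9
```

>>> move_arm --increments '[[[1,0,0,0,0,0,0],[1,0,0,0,0,0,0],[1,0,0,0,0,0,0]]]'

```text
clock: 20.92
tcp_pos: [529.4, -6.4, 173.1]
tcp_rot: [[-1.0, 0.026, 0.001], [0.026, 1.0, -0.0], [-0.001, -0.0, -1.0]]
force: [-0.1, 0.2, -2.2]
gripper_width: 54.4
grip_force: 63.9
```

Run:
```python
from t import *
s=get_state();print(s['tcp_pos'],s['tcp_rot'],s['gripper_width'],s['force'])
c=cap('wrist');c['n']='wrist';a=cap('side');b=cap('scene')
cv2.imwrite('pics/z8.png',np.hstack([cv2.resize(c['img'],(400,600)),cv2.resize(a['img'][150:300,270:400],(400,600))])[:,:,::-1])
for k,z in (('groove',132.2),('vblock',70),('barrel_mid',s['tcp_pos'][2]+11.6)):
  for n,cc in (('wrist',c),('side',a),('scene',b)):
    for l in landmark_of(k,n)[:2]: print(k,n,l['conf'],atz(cc,l['at'],z))
```

```text
[529.362  -6.409 173.058] [[-1.     0.026  0.001]
 [ 0.026  1.    -0.   ]
 [-0.001 -0.    -1.   ]] 54.43586259757568 [-0.104  0.173 -2.224]
groove side 0.7 [530.192 -10.71  132.2  ]
groove scene 0.87 [532.054 -12.846 132.2  ]
vblock side 0.72 [525.839  -5.425  70.   ]
vblock scene 0.61 [537.947  -8.949  70.   ]
vblock scene 0.43 [417.815 143.643  70.   ]
barrel_mid wrist 0.89 [528.536  -7.24  184.658]
barrel_mid side 0.69 [570.663 492.837 184.658]
barrel_mid side 0.68 [525.609  -8.102 184.658]
barrel_mid scene 0.81 [681.196 302.52  184.658]
barrel_mid scene 0.8 [555.976 284.058 184.658]
```

View pics/z8.png

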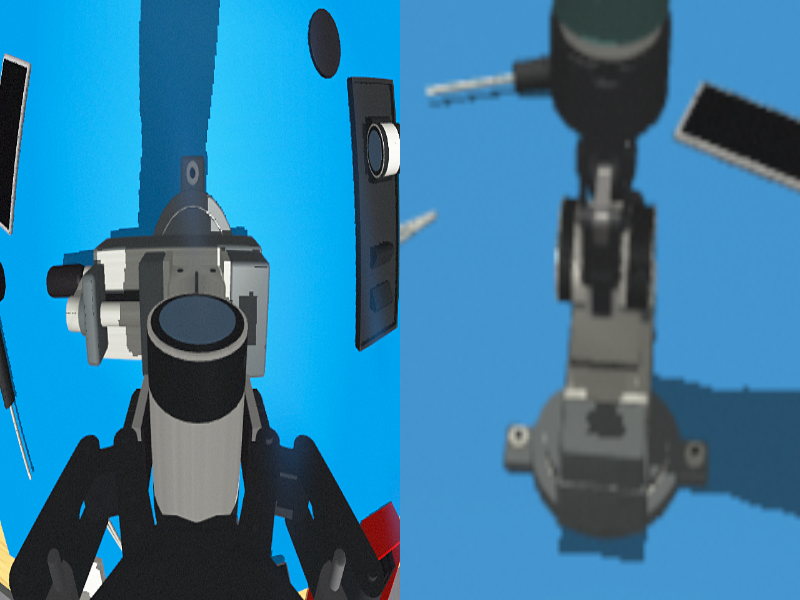

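The view shows the barrel squarely over the groove. In the wrist half (left), the barrel axis is at column ~198 and the block's middle at ~197. I'll go down.

>>> move_arm --increments '[[[1,0.19,-0.05,1.5,0,0,0],[1,0.19,-0.05,3,0,0,0],[1,0.19,-0.05,4,0,0,0],[1,0.19,-0.05,4.4,0,0,0],[1,0.19,-0.05,4.6,0,0,0],[1,0.19,-0.05,4.6,0,0,0],[1,0.19,-0.05,4.6,0,0,0],[1,0.19,-0.05,4.6,0,0,0]]]'

```text
clock: 22.52
tcp_pos: [527.4, -7.3, 126.9]
tcp_rot: [[-1.0, 0.027, 0.001], [0.027, 1.0, -0.0], [-0.001, -0.0, -1.0]]
force: [-0.8, 0.9, -2.7]
gripper_width: 54.4
grip_force: 63.9
```

Run:
```python
from t import *
s=get_state();print(s['tcp_pos'],s['tcp_rot'],s['force'],s['moment'])
```

```text
[527.367  -7.291 126.903] [[-1.     0.027  0.001]
 [ 0.027  1.    -0.   ]
 [-0.001 -0.    -1.   ]] [-0.8    0.919 -2.715] [-0.021 -0.03  -0.003]
```

Free still. Small steps now.

>>> move_arm --increments '[[[1,0,0,0.1,0,0,0],[1,0,0,0.2,0,0,0],[1,0,0,0.3,0,0,0],[1,0,0,0.4,0,0,0],[1,0,0,0.4,0,0,0],[1,0,0,0.4,0,0,0]]]'

```text
clock: 23.28
tcp_pos: [527.0, -7.2, 122.5]
tcp_rot: [[-1.0, 0.027, -0.0], [0.027, 1.0, -0.0], [0.0, -0.0, -1.0]]
force: [-0.1, -0.0, -3.0]
gripper_width: 54.7
grip_force: 63.9
```

>>> move_arm --increments '[[[1,0,0,0.05,0,0,0],[1,0,0,0.1,0,0,0],[1,0,0,0.1,0,0,0],[1,0,0,0.1,0,0,0]]]'

```text
clock: 23.78
tcp_pos: [527.3, -7.0, 121.8]
tcp_rot: [[-1.0, 0.027, 0.001], [0.027, 1.0, 0.001], [-0.001, 0.001, -1.0]]
force: [-0.7, 1.5, 0.8]
gripper_width: 54.2
grip_force: 64.2
```

>>> move_arm --increments '[[[1,0,0.03,0.03,0,0,0],[1,0,0.04,0.05,0,0,0],[1,0,0.04,0.05,0,0,0],[1,0,0.04,0.05,0,0,0]]]'

```text
clock: 24.28
tcp_pos: [527.5, -6.7, 121.4]
tcp_rot: [[-1.0, 0.027, 0.001], [0.027, 1.0, 0.0], [-0.001, 0.0, -1.0]]
force: [-1.0, 3.2, 4.8]
gripper_width: 54.5
grip_force: 64.6
```

>>> move_arm --increments '[[[1,0,0.04,0.02,0,0,0],[1,0,0.08,0.03,0,0,0],[1,0,0.08,0.03,0,0,0],[1,0,0.08,0.03,0,0,0]]]'

```text
clock: 24.78
tcp_pos: [527.5, -6.5, 121.3]
tcp_rot: [[-1.0, 0.027, 0.001], [0.027, 1.0, -0.001], [-0.001, -0.001, -1.0]]
force: [-1.4, 1.6, 6.1]
gripper_width: 54.4
grip_force: 64.7
```

>>> move_arm --increments '[[[1,0,0.03,0.02,0,0,0],[1,0,0.06,0.05,0,0,0],[1,0,0.06,0.05,0,0,0],[1,0,0.06,0.05,0,0,0]]]'

```text
clock: 25.28
tcp_pos: [527.6, -6.5, 121.2]
tcp_rot: [[-1.0, 0.027, 0.001], [0.027, 1.0, -0.003], [-0.001, -0.003, -1.0]]
force: [-2.7, 1.2, 8.3]
gripper_width: 54.3
grip_force: 64.9
```

>>> move_arm --increments '[[[1,0,0.01,0.02,0,0,0],[1,0,0.02,0.03,0,0,0],[1,0,0.02,0.03,0,0,0],[1,0,0.02,0.03,0,0,0],[1,0,0.02,0.03,0,0,0],[1,0,0.02,0.03,0,0,0]]]'

```text
clock: 26.02
tcp_pos: [527.6, -6.5, 121.2]
tcp_rot: [[-1.0, 0.027, 0.001], [0.027, 1.0, -0.003], [-0.001, -0.003, -1.0]]
force: [-2.5, 0.4, 9.1]
gripper_width: 54.4
grip_force: 64.9
```

Run:
```python
from t import *
for i in range(3):
    b=cap('scene');s=get_state();print(s['tcp_pos'],s['force'],s['moment'],s['grip_force'])
a=cap('side')
for n,c in (('scene',b),('side',a)):
    for l in landmark_of('barrel_mid',n)[:4]: print(n,l['conf'],atz(c,l['at'],132.2))
```

```text
[527.613  -6.428 121.183] [-2.095 -0.895  9.968] [-0.19   0.482  0.183] 64.92306590080261
[527.602  -6.443 121.181] [-2.892  0.061  9.519] [-0.106  0.48   0.25 ] 64.92334485054016
[527.624  -6.437 121.188] [-2.005 -0.928  8.329] [-0.151  0.452  0.184] 64.92294788360596
scene 0.85 [647.741 362.111 132.2  ]
scene 0.63 [521.807   2.398 132.2  ]
scene 0.61 [503.713 345.372 132.2  ]
side 0.86 [572.111 479.738 132.2  ]
side 0.83 [438.601 466.121 132.2  ]
side 0.73 [528.349  -9.578 132.2  ]
```

```bash
python3 -c "
from cell import *
print(close_job())"
```

```text
the job is handed in; nothing more can be done
None
```

The job is handed in: the vise is wound to its dead stop on the V-block, and the larger barrel is held in the groove with about a kilogram's push. The side forces are balanced, so it bears on both flanks. No verdict came back, and I didn't re-check the other things on the bench at the end.

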